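# Put the hole saws back on their plugs in the storage rack

## Robot

A 6-joint arm with a two-finger parallel gripper is mounted at the origin on a cart in front of the work surface, level with it; the furniture and walls round the work are solid. World frame = base frame: x ahead of the robot, y to its left, z up, the work surface at z = 0. Lengths are in m, angles in degrees, forces in N, time in s.
With the tool pointing down it reaches from about 0.35 to 0.875 m from the base axis. Payload 4.2 kg.
Tool frame: the origin (TCP) lies midway between the tips of the shut fingers; the grasp point (between the pads) lies 19 mm behind it (r.pinch_z is the distance from the TCP to the grasp point, in m); z points along the fingers, y is the line along which they close (so a half turn about z gives the same grasp; the last joint's range is limited). The gripper opens to 87 mm and grips with 3 to 60 N. Pads are 19 mm wide; open, the fingers measure 117 mm over their backs; the gripper's body (75 mm by 190 mm) begins 51 mm behind the grasp point.
Start: joints at [-54.855, 22.042, 0.453, 0, -68.411, -14.817], TCP at [0.217, -0.586, 0.223] pointing down, gripper open.
Joint ranges: [-179.83, 179.83], [-69.29, 118.12], [-61.27, 80.66], [-181.25, 117.63], [-171.15, -9.14], [-177.46, 177.46]. Speed limits (degrees/s): [159.86, 159.86, 180, 180, 180, 180].

## Interface

Orientations are given as a 3x3 rotation matrix whose columns are the frame's x, y, z axes.
In Python, from station import r, imaging, models gives the robot as it stands. The module is installed in compiled form; this text tells all that it offers.
- The arm moves only by the tool apply_moves, never from a script. Its argument "moves" is a list of rows, each a list of 2 entries, a list of its own where there are three numbers: the shift along the tool's x, y, z in m, then the turn about the tool's z in degrees. A call has 1 to 5 rows; each row shifts and turns the commanded pose from where the row before left it, along the tool's axes as they then stand; what a row does not reach is not made up. A row lasts 1/12 s, in which the tool goes at most 41.7 mm and 7.16 degrees, less where a joint would pass 70% of its speed; a pose out of reach is approached as far as the arm can. A call is refused whole if a number of a shift passes 0.0417 or a number of a turn 7.16, either way. A call with a gripper value outside its range is refused whole. "hand" is the finger opening in m, from 0 to 0.087, set as the call begins (left out, the last holds). The fingers move at their own pace and stop on an object; the grip force is fixed at half the most. Time passes only in rows, so rows that do not move let the fingers close. It gives the time, the measured TCP pose, the force, the opening and the grip force at its end, in the units of the state.
- r.sense(): the state, without advancing time (a new reading comes with each control period).
- imaging.capture(name): name is "side" or "top" or "wrist"; returns a dict with "frame" (384x512x3 uint8, blue, green, red), "intrinsics" (3x3 intrinsics, pixels), "eye" and "orientation" of the camera in the world. Camera axes: x right, y down, z forward; pixel columns grow to the right and rows downward; lengths in m; the calibration is good to about 2 mm. A picture is of the moment at which its call begins. There is no depth.
- r.finish_job(): hands the job in; it is judged then, once.
Trained networks look in a picture, given as the dict that the camera call returned (one of the last four; its "shot" number tells which), for a name from the list of things; names that differ only in an ending like _2 or _b are one class to them, and where a whole thing is asked for, a point or a joint stands for the part that bears it (a point fixed in the world has none). Each returns a list of dicts, best first, with "confidence" (0 to 1); they miss things now and then, are a little off and sometimes report something else, mostly with a low value. They report only what shows in the picture. A call takes as long as a camera call.
- models.cut_out(picture, target): "region" (384x512 bool, what is visible of it) and "extent" ([left, top, width, height] as shares, 0 to 1, of the picture: columns of its width, rows of its height, round what is visible of it).
- models.place_of(picture, target): "at" ([column, row] as shares, 0 to 1, of the picture: columns of its width, rows of its height: a listed point, or the origin of a listed thing).
The state is a dict: "time_s": time; "joints": joint angles; "joint_velocities": joint speeds; "effort": joint torques, N m; "tcp_pos": TCP position; "ee_rot": TCP orientation; "wrist_force": force on the tool from outside, world axes, zero at the start; "moment": the same for the moment, N m; "gripper_width": opening from 0.0 (shut) to 1.0 (fully open); "gripper_force": force on a finger pad.
Only numpy, scipy, OpenCV 4.12 (cv2) and the standard library are available. Lean on these libraries where they do the work, as an engineer would, in place of code of your own. Each camera call takes 0.05 s, during which the arm holds its last target. There are 200 camera calls.

## Task

Move the row of four hole saws from the board with the thin steel posts to the storage rack, each one teeth down over the wooden plug of its own size: the smallest saw on the thinnest plug, the next size on the next, up to the largest saw on the thickest plug. Every saw must end fully home, its rim flat on the holder block, and let go of; leave the oil can and the grease tub where they stand.

Things in the scene. Friction and masses are not known exactly. Their poses are not given: they have to be found in the camera images.
- saw_29: hole saw, the smallest of the four: dark steel cup 29 mm across, 45 mm tall, closed end up, wall 2.5 mm, end 6 mm. Origin: centre of the toothed rim (underside), z up. Starts loose over a thin steel post (10 mm, 25 mm tall), at most 3 mm off it, in a row of four saws 80 mm apart in any order on a plain board 80 x 330 mm, its top 20 mm above the bench
- saw_41: hole saw, the second smallest: dark steel cup 41 mm across, 45 mm tall, closed end up, wall 2.5 mm, end 6 mm. Origin: centre of the toothed rim (underside), z up. Starts loose over a thin steel post (10 mm, 25 mm tall), at most 3 mm off it, in a row of four saws 80 mm apart in any order on a plain board 80 x 330 mm, its top 20 mm above the bench
- saw_51: hole saw, the second largest: dark steel cup 51 mm across, 45 mm tall, closed end up, wall 2.5 mm, end 6 mm. Origin: centre of the toothed rim (underside), z up. Starts loose over a thin steel post (10 mm, 25 mm tall), at most 3 mm off it, in a row of four saws 80 mm apart in any order on a plain board 80 x 330 mm, its top 20 mm above the bench
- saw_64: hole saw, the largest: dark steel cup 64 mm across, 45 mm tall, closed end up, wall 2.5 mm, end 6 mm. Origin: centre of the toothed rim (underside), z up. Starts loose over a thin steel post (10 mm, 25 mm tall), at most 3 mm off it, in a row of four saws 80 mm apart in any order on a plain board 80 x 330 mm, its top 20 mm above the bench
- block_29: fixed holder block of the 29 mm saw: dark wood 84 x 78 x 14 mm with a pale round plug 17 mm thick (the thinnest), 32 mm tall above the block's top, its upper 14 mm tapered to 7 mm. Four blocks in a row along their y, 80 mm apart in any order, form the storage rack. Origin: centre of the underside, z up; the top, where the saw's rim rests, is 14 mm higher (20 mm above the bench)
- block_41: fixed holder block of the 41 mm saw: dark wood 84 x 78 x 14 mm with a pale round plug 28 mm thick (the second thinnest), 32 mm tall above the block's top, its upper 14 mm tapered to 14 mm. Four blocks in a row along their y, 80 mm apart in any order, form the storage rack. Origin: centre of the underside, z up; the top, where the saw's rim rests, is 14 mm higher (20 mm above the bench)
- block_51: fixed holder block of the 51 mm saw: dark wood 84 x 78 x 14 mm with a pale round plug 39 mm thick (the second thickest), 32 mm tall above the block's top, its upper 14 mm tapered to 23 mm. Four blocks in a row along their y, 80 mm apart in any order, form the storage rack. Origin: centre of the underside, z up; the top, where the saw's rim rests, is 14 mm higher (20 mm above the bench)
- block_64: fixed holder block of the 64 mm saw: dark wood 84 x 78 x 14 mm with a pale round plug 51 mm thick (the thickest), 32 mm tall above the block's top, its upper 14 mm tapered to 34 mm. Four blocks in a row along their y, 80 mm apart in any order, form the storage rack. Origin: centre of the underside, z up; the top, where the saw's rim rests, is 14 mm higher (20 mm above the bench)
- oil_can: bystander: black oil can with a thin spout, 68 x 81 mm and 167 mm tall, loose on the bench left of the work; origin at the centre of its underside
- grease_tub: bystander: pale round tub with a black lid, 70 mm across, 50 mm tall, loose on the bench right of the work; origin at the centre of its underside

How it is judged:
By the outcome, as a careful person would: the job done as asked, in the order asked, and still so for the second after the job is handed in, with the robot touching nothing.
It also fails if it takes over 80 s, if anything falls off the work surface, if the arm or the gripper's body presses on something with over 40 N, if the wrist force passes 120 N, or if a joint passes its speed limit or range.

## Working session

There is one attempt and no reset: what is moved stays moved. The work goes in short steps, Python scripts to look and compute and a tool call to move; the robot and the scene stay as the last step left them, time stands still between calls to the robot, and variables do not carry over. Pictures are saved under pics/ and viewed, at most 14 in all, crops included, and the job is handed in when it is done.

Besides the shell and the picture viewer there is one more tool, called in YAML: its name, and indented under it one key for each argument. apply_moves: Moves the arm, as the interface text tells. Its arguments: {"type":"object","properties":{"moves":{"type":"array"},"hand":{"type":"number"}},"required":["moves"]}

```bash
mkdir -p pics; cat > h.py <<'E'
import numpy as np, cv2
from station import r, imaging, models
def ray(p,uv):
    K=np.array(p["intrinsics"]);R=np.array(p["orientation"])
    d=R@np.linalg.solve(K,np.array([uv[0],uv[1],1.]))
    return np.array(p["eye"]),d/np.linalg.norm(d)
def atz(p,uv,z):
    e,d=ray(p,uv); return e+d*(z-e[2])/d[2]
def tri(rays):
    A=np.zeros((3,3));b=np.zeros(3)
    for e,d in rays:
        M=np.eye(3)-np.outer(d,d);A+=M;b+=M@e
    x=np.linalg.solve(A,b)
    return x,max(np.linalg.norm((np.eye(3)-np.outer(d,d))@(x-e)) for e,d in rays)
def px(a): return np.array(a)*[512,384]
E
python3 - <<'E'
from h import *
np.set_printoptions(precision=4,suppress=True)
s=r.sense();print(s);print(r.pinch_z)
P={n:imaging.capture(n) for n in("side","top","wrist")}
for n,p in P.items():
    cv2.imwrite(f"pics/a_{n}.png",p["frame"]);print(n,p["eye"],np.array(p["orientation"]).tolist(),p["intrinsics"][0])
cv2.imwrite("pics/a_all.png",cv2.resize(np.hstack([P["side"]["frame"],P["top"]["frame"]]),(800,300)))
for t in ["saw_29","saw_41","saw_51","saw_64","block_29","block_41","block_51","block_64","oil_can","grease_tub"]:
    R=[]
    for n in("side","top"):
        o=models.place_of(P[n],t); print(t,n,[(px(q["at"]).round(1),round(q["confidence"],2)) for q in o[:3]])
        if o:R.append(ray(P[n],px(o[0]["at"])))
    if len(R)==2: print("   ",tri(R))
E
```

```text
{'time_s': 0.0, 'joints': array([-54.8549,  22.0899,   0.38  ,  -0.0287, -68.4106, -14.8165]), 'joint_velocities': array([-0.0521, -0.0181, -0.0211,  0.0309, -0.009 , -0.1037]), 'effort': array([ -0.0004, -39.0666,  18.7402,   4.2198,   0.011 ,  -0.0002]), 'tcp_pos': array([ 0.2169, -0.5855,  0.2215]), 'ee_rot': array([[-0.9378, -0.3472, -0.0008],
       [-0.3472,  0.9378,  0.002 ],
       [ 0.0001,  0.0022, -1.    ]]), 'wrist_force': array([0.2338, 0.7519, 0.3366]), 'moment': array([ 0.0005,  0.0077, -0.052 ]), 'gripper_force': 0.0, 'gripper_width': 1.0028170277110318}
0.0187
side [0.4417 1.0815 0.6646] [[-0.9938381574231914, -0.06916293177190846, 0.08661527416334053], [-0.10942129063910583, 0.4875274225440115, -0.8662239857118168], [0.017683269057180682, -0.8703640049636173, -0.4920912525732845]] [375.4461   0.     252.5578]
top [0.3462 0.0403 1.1172] [[-0.010156176605769366, -0.9839961798917846, 0.17789988767598292], [-0.9997110253095844, 0.006115294988986481, -0.023247990056281788], [0.021788023113897298, -0.17808458980375755, -0.9837739379162348]] [398.2635   0.     253.3117]
wr
[... 2220 characters left out ...]
177 ]), np.float64(0.0003112520813383989))
block_64 side [(array([275.8, 230.9]), 0.75), (array([281.6, 204.6]), 0.69), (array([285.1, 192. ]), 0.65)]
block_64 top [(array([304.9, 225.3]), 0.89), (array([249.3, 226.2]), 0.85), (array([274.3, 223.4]), 0.72)]
    (array([ 0.4699, -0.1576, -0.177 ]), np.float64(0.0003112520813383989))
oil_can side [(array([221.3, 291.9]), 0.79), (array([226.7, 178.1]), 0.48)]
oil_can top [(array([124.6, 184. ]), 0.73)]
    (array([ 0.5813,  0.3825, -0.0091]), np.float64(0.0050068943040155744))
grease_tub side [(array([245.2, 166.7]), 0.68)]
grease_tub top [(array([381.2, 165.3]), 0.68)]
    (array([ 0.6223, -0.3578,  0.0021]), np.float64(0.0026568014438040936))
```

View pics/a_all.png

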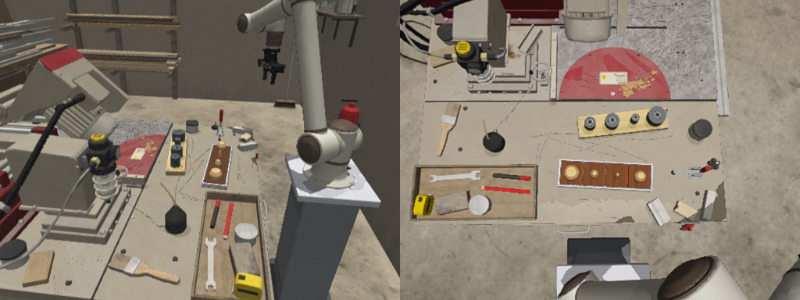

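```bash
python3 - <<'E'
import cv2
a=cv2.imread("pics/a_top.png")[110:260,210:360];b=cv2.imread("pics/a_side.png")[160:260,190:310]
cv2.imwrite("pics/b_crop.png",cv2.hconcat([cv2.resize(a,(400,400),interpolation=3),cv2.resize(b,(400,400),interpolation=3)]))
E
```

```text
(no output)
```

View pics/b_crop.png

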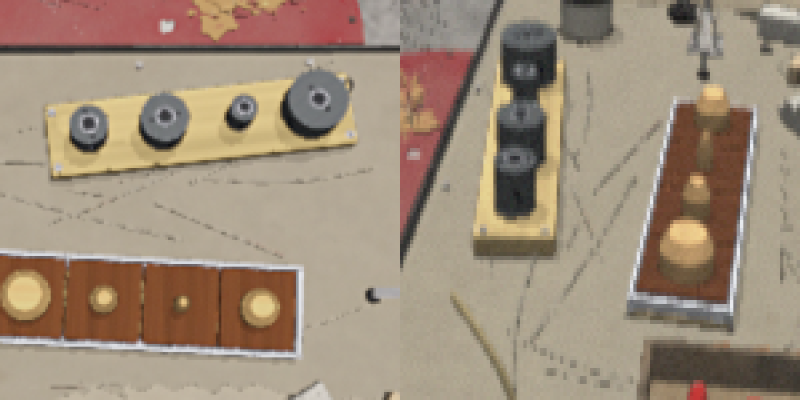

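The top view, left to right, shows saws 41, 51, 29 and 64 (x from 243 to 328 px) and plugs 64, 41, 29 and 51. I'll move the wrist camera over them.

```bash
cat >> h.py <<'E'
np.set_printoptions(precision=4,suppress=True)
def delta(target,yaw=None):
    "shift in tool axes and remaining turn to world target TCP (tool x heading yaw deg)"
    s=r.sense();R=s["ee_rot"];d=np.array(target)-s["tcp_pos"]
    y=np.degrees(np.arctan2(R[1,0],R[0,0]))
    t=None if yaw is None else -((yaw-y+180)%360-180)
    return R.T@d,t,d
E
python3 - <<'E'
from h import *
p=imaging.capture("top")
for n,uv in dict(s41=(243,158),s51=(271,155),s29=(300,151),s64=(328,147)).items(): print(n,atz(p,uv,.065))
for n,uv in dict(b64=(219,220),b41=(249,221),b29=(277.5,222),b51=(307,225)).items(): print(n,atz(p,uv,.052))
print(delta((.53,-.10,.25),-90))
E
```

```text
s41 [0.6316 0.0426 0.065 ]
s51 [ 0.6397 -0.034   0.065 ]
s29 [ 0.6507 -0.1139  0.065 ]
s64 [ 0.6618 -0.1916  0.065 ]
b64 [0.4639 0.1078 0.052 ]
b41 [0.4605 0.0275 0.052 ]
b29 [ 0.4572 -0.049   0.052 ]
b51 [ 0.4485 -0.1283  0.052 ]
(array([-0.4622,  0.3471, -0.0274]), np.float64(-69.67215574254712), array([0.3129, 0.486 , 0.0274]))
```

apply_moves:
  moves:
    - [[-0.031,0.023,-0.002],0]
    - [[-0.031,0.023,-0.002],0]
    - [[-0.031,0.023,-0.002],0]
    - [[-0.031,0.023,-0.002],0]
    - [[-0.031,0.023,-0.002],0]
  hand: 0.087

```text
time_s: 1.62
tcp_pos: [0.3231, -0.4229, 0.2328]
ee_rot: [[-0.938, -0.347, 0.0], [-0.347, 0.938, -0.0], [-0.0, -0.0, -1.0]]
wrist_force: [1.6, 0.1, 0.1]
gripper_width: 1.002
gripper_force: 0.0
```

apply_moves:
  moves:
    - [[-0.031,0.023,-0.002],0]
    - [[-0.031,0.023,-0.002],0]
    - [[-0.031,0.023,-0.002],0]
    - [[-0.031,0.023,-0.002],0]
    - [[-0.031,0.023,-0.002],0]

```text
time_s: 2.03
tcp_pos: [0.4286, -0.2609, 0.2431]
ee_rot: [[-0.938, -0.348, 0.001], [-0.348, 0.938, -0.0], [-0.001, -0.001, -1.0]]
wrist_force: [0.4, -0.0, -0.0]
gripper_width: 0.999
gripper_force: 0.0
```

apply_moves:
  moves:
    - [[-0.031,0.023,-0.002],0]
    - [[-0.031,0.023,-0.002],0]
    - [[-0.031,0.023,-0.002],0]
    - [[-0.031,0.023,-0.002],0]
    - [[-0.028,0.025,0],0]

```text
time_s: 2.45
tcp_pos: [0.5312, -0.0984, 0.2513]
ee_rot: [[-0.938, -0.348, 0.002], [-0.348, 0.938, -0.0], [-0.002, -0.001, -1.0]]
wrist_force: [1.0, 0.1, 0.7]
gripper_width: 0.994
gripper_force: 0.0
```

apply_moves:
  moves:
    - [[0,0,0],-7]
    - [[0,0,0],-7]
    - [[0,0,0],-7]
    - [[0,0,0],-7]
    - [[0,0,0],-7]

```text
time_s: 2.87
tcp_pos: [0.5299, -0.0999, 0.2506]
ee_rot: [[-0.563, -0.826, 0.0], [-0.826, 0.563, -0.0], [-0.0, -0.0, -1.0]]
wrist_force: [-0.4, -0.2, -0.3]
gripper_width: 0.999
gripper_force: 0.0
```

apply_moves:
  moves:
    - [[0,0,0],-7]
    - [[0,0,0],-7]
    - [[0,0,0],-7]
    - [[0,0,0],-7]
    - [[0,0,0],-7]

```text
time_s: 3.28
tcp_pos: [0.5298, -0.1002, 0.2506]
ee_rot: [[0.012, -1.0, 0.0], [-1.0, -0.012, 0.0], [-0.0, -0.0, -1.0]]
wrist_force: [0.2, -0.5, 0.2]
gripper_width: 1.001
gripper_force: 0.0
```

```bash
python3 - <<'E'
from h import *
p=imaging.capture("wrist");cv2.imwrite("pics/w1.png",p["frame"])
import pickle;pickle.dump(p,open("w1.pkl","wb"))
s=r.sense();print(s["time_s"],s["tcp_pos"],s["joints"],s["ee_rot"],p["eye"])
for t in("saw_29","block_29"):
    for q in models.cut_out(p,t):
        m=q["region"].astype(np.uint8); M=cv2.moments(m,True)
        print(t,round(q["confidence"],2),np.round([M["m10"]/M["m00"],M["m01"]/M["m00"]],1),M["m00"],cv2.boundingRect(m))
E
```

```text
3.3333 [ 0.5299 -0.1002  0.2507] [  6.5359  12.5347  -9.0132   0.0029 -68.4346  -5.6352] [[ 0.0157 -0.9999  0.0003]
 [-0.9999 -0.0157 -0.    ]
 [ 0.     -0.0003 -1.    ]] [ 0.5297 -0.1714  0.413 ]
saw_29 0.86 [162.1 155.8] 594.0 (147, 144, 32, 25)
saw_29 0.82 [182.6 271.7] 400.0 (171, 263, 26, 20)
saw_29 0.66 [149.6  93.6] 2766.0 (119, 65, 63, 56)
saw_29 0.62 [173.1 207.7] 922.0 (151, 192, 44, 36)
block_29 0.88 [311.1 144. ] 3296.0 (280, 115, 65, 59)
block_29 0.84 [298.4 242.6] 1072.0 (271, 222, 54, 50)
block_29 0.8 [292.9 277.8] 870.0 (269, 267, 52, 21)
block_29 0.64 [303.9 196.9] 2834.0 (275, 171, 61, 54)
```

View pics/w1.png

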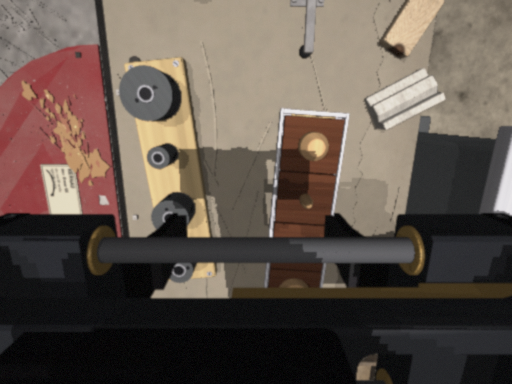

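The gripper hides the lower half of the wrist view. The 64 saw (148,93), the 29 saw (160,156), and the 51 and 29 plugs (314,146 and 306,202) are clear. I'll shift toward +y and take more views.

apply_moves:
  moves:
    - [[-0.04,0,0],0]
    - [[-0.04,0,0],0]
    - [[0,0,0],0]

```text
time_s: 3.68
tcp_pos: [0.5296, -0.0159, 0.2507]
ee_rot: [[0.007, -1.0, 0.001], [-1.0, -0.007, 0.001], [-0.001, -0.001, -1.0]]
wrist_force: [-0.3, 0.1, -0.2]
gripper_width: 1.0
gripper_force: 0.0
```

```bash
python3 -c "
from h import *;import pickle
pickle.dump(imaging.capture('wrist'),open('w2.pkl','wb'))"
```

apply_moves:
  moves:
    - [[-0.04,0,0],0]
    - [[-0.04,0,0],0]
    - [[0,0,0],0]

```text
time_s: 3.98
tcp_pos: [0.5293, 0.0637, 0.2506]
ee_rot: [[0.007, -1.0, 0.001], [-1.0, -0.007, 0.001], [-0.001, -0.001, -1.0]]
wrist_force: [-0.1, -0.9, -0.3]
gripper_width: 1.0
gripper_force: 0.0
```

```bash
python3 -c "
from h import *;import pickle
pickle.dump(imaging.capture('wrist'),open('w3.pkl','wb'))"
```

apply_moves:
  moves:
    - [[-0.04,0,0],0]
    - [[-0.04,0,0],0]
    - [[0,0,0],0]

```text
time_s: 4.28
tcp_pos: [0.5291, 0.1432, 0.2504]
ee_rot: [[0.007, -1.0, 0.001], [-1.0, -0.007, 0.001], [-0.001, -0.001, -1.0]]
wrist_force: [-0.4, -0.4, 0.2]
gripper_width: 0.998
gripper_force: 0.0
```

```bash
python3 -c "
from h import *;import pickle
pickle.dump(imaging.capture('wrist'),open('w4.pkl','wb'))
P=[pickle.load(open(f'w{i}.pkl','rb')) for i in (1,2,3,4)]
cv2.imwrite('pics/w1234.png',np.vstack([np.hstack([p['frame'][:270,90:490] for p in P[i:i+2]]) for i in (0,2)]))
for p in P: print(p['eye'])
"
```

```text
[ 0.5297 -0.1714  0.413 ]
[ 0.5291 -0.0873  0.4129]
[ 0.5288 -0.0077  0.4128]
[0.5286 0.0718 0.4127]
```

View pics/w1234.png

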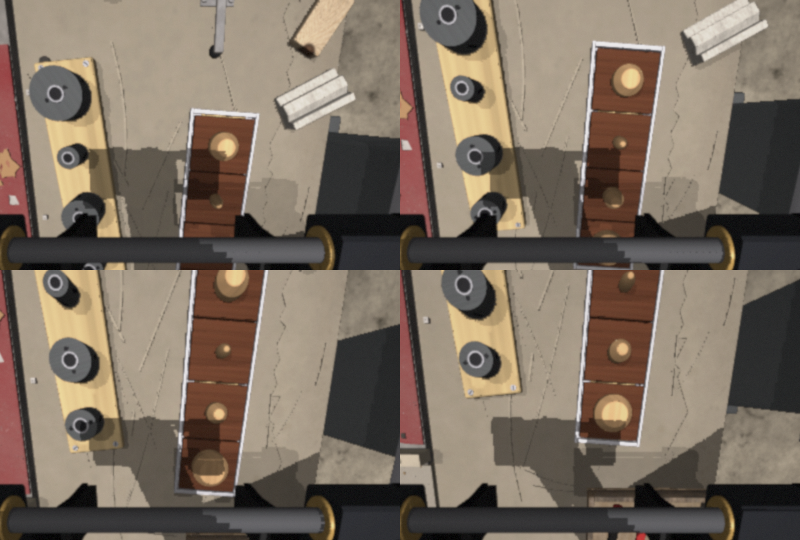

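The saw hubs and plug tips are clear in two or three views each. Next I triangulate them, using hub-ring and tip-disc centroids around the pixels I read off.

```bash
cat > m.py <<'E'
from h import *;import pickle
P={i:pickle.load(open(f'w{i}.pkl','rb')) for i in (1,2,3,4)}
O={'s64':{1:(145,93),2:(137,15)},'s29':{1:(158,156),2:(153,88),3:(145,15)},'s51':{2:(165,155),3:(160,90),4:(153,14)},'s41':{3:(171,154),4:(165,90)},
'p51':{1:(316,147),2:(320,79)},'p29':{1:(307,202),2:(311,143),3:(315,79)},'p41':{3:(307,142),4:(311,79)},'p64':{3:(300,198),4:(303,143)}}
for n,o in O.items():
    R=[];Z=[];U=[]
    for i,uv in o.items():
        g=P[i]['frame'][:,:,1 if n[0]=='s' else 0].astype(float)
        h=6 if n[0]=='s' else {'p29':4,'p41':8,'p51':11,'p64':15}[n]
        c=np.array(uv,float)
        for _ in range(4):
            x0,y0=np.round(c).astype(int);y1=max(0,y0-h)
            w=g[y1:y0+h+1,x0-h:x0+h+1];t=(w.max()*.5+np.median(w)*.5) if n[0]=='s' else w.max()*.8
            yy,xx=np.nonzero(w>t);c=np.array([xx.mean()+x0-h,yy.mean()+y1])
        U.append(c);R.append(ray(P[i],c));Z.append(atz(P[i],c,.065 if n[0]=='s' else .052)[:2])
    by=tri([ray(P[i],u) for i,u in o.items()])
    print(n,np.round(U,1).tolist(),'refined',*tri(R),'eye',by[0],'atz',np.array(Z).round(4).tolist(),[atz(P[i],u,.065 if n[0]=='s' else .052)[:2].round(4).tolist() for i,u in o.items()])
E
python3 m.py
```

```text
s64 [[145.2, 86.8], [133.8, 20.3]] refined [ 0.6899 -0.2084  0.0005] 0.003186837979320408 eye [ 0.6647 -0.1961  0.0613] atz [[0.662, -0.2028], [0.6677, -0.1896]] [[0.6629, -0.1958], [0.6635, -0.1949]]
s29 [[157.5, 157.4], [153.1, 88.2], [145.3, 16.4]] refined [ 0.6567 -0.1173  0.0559] 0.0015938172973002684 eye [ 0.657  -0.1185  0.0547] atz [[0.654, -0.1181], [0.6521, -0.1174], [0.6542, -0.114]] [[0.6532, -0.12], [0.6523, -0.1177], [0.6543, -0.1153]]
s51 [[161.5, 151.7], [164.0, 93.8], [153.1, 7.0]] refined [ 0.6415 -0.0383  0.0722] 0.008257583126922485 eye [ 0.6446 -0.0368  0.0639] atz [[0.6482, -0.0415], [0.6394, -0.0316], [0.6441, -0.0439]] [[0.6441, -0.0374], [0.6439, -0.0358], [0.6449, -0.037]]
s41 [[166.6, 151.0], [164.7, 95.2]] refined [0.6602 0.0453 0.0014] 0.00174560309606151 eye [0.6405 0.0426 0.0533] atz [[0.6415, 0.0371], [0.6383, 0.0495]] [[0.6361, 0.0409], [0.6376, 0.0435]]
p51 [[316.7, 146.3], [320.3, 78.0]] refined [ 0.4484 -0.1329  0.0454] 0.00040645123109602123 eye [ 0.4488 -0.1318  0.0446] atz [[0.4494, -0.1336], [0.4502, -0.1321]] [[0.4502, -0.1326], [0.4505, -0.1309]]
p29 [[309.1, 206.1], [312.6, 143.4], [316.2, 78.2]] refined [ 0.4552 -0.0522  0.0543] 0.0005683546566670428 eye [ 0.4543 -0.0525  0.0389] atz [[0.4541, -0.0512], [0.4548, -0.0524], [0.4552, -0.0523]] [[0.4574, -0.0571], [0.4569, -0.0529], [0.4565, -0.0513]]
p41 [[308.5, 143.6], [312.1, 78.5]] refined [0.4598 0.0276 0.0517] 9.350821002607533e-06 eye [0.4592 0.0267 0.039 ] atz [[0.4598, 0.0276], [0.4599, 0.0276]] [[0.462, 0.0255], [0.4612, 0.0282]]
p64 [[301.2, 223.2], [304.8, 141.2]] refined [0.4838 0.0942 0.1617] 0.00032053195784157877 eye [0.4633 0.1083 0.0299] atz [[0.4636, 0.1387], [0.4646, 0.1039]] [[0.4672, 0.1016], [0.4669, 0.1062]]
```

```bash
python3 - <<'E'
from h import *;import pickle
P={i:pickle.load(open(f'w{i}.pkl','rb')) for i in (1,2,3,4)}
def proj(p,X): 
    q=np.array(p['intrinsics'])@(np.array(p['orientation']).T@(np.array(X)-p['eye']));return q[:2]/q[2]
T=[]
for i,c,d in((1,(.6632,-.1953,.065),64),(2,(.6532,-.1177,.065),29),(3,(.6443,-.0367,.065),51),(4,(.637,.042,.065),41),(2,(.45,-.1325,.052),23),(2,(.455,-.0523,.052),7),(4,(.4599,.0276,.052),14),(4,(.4648,.1075,.052),34)):
    p=P[i];u=proj(p,c);x0,y0=np.round(u).astype(int)-30
    im=cv2.copyMakeBorder(p['frame'],40,40,40,40,cv2.BORDER_REPLICATE)[y0+40:y0+100,x0+40:x0+100]
    im=cv2.resize(im,None,fx=200/60,fy=200/60,interpolation=cv2.INTER_CUBIC)
    a=np.linspace(0,2*np.pi,40)
    C=np.array([proj(p,np.array(c)+[d/2e3*np.cos(t),d/2e3*np.sin(t),0]) for t in a]);C=(C-[x0,y0]+.5)*200/60
    cv2.polylines(im,[np.round(C).astype(np.int32)],True,(0,255,0),1)
    T.append(im)
cv2.imwrite('pics/z1.png',np.vstack([np.hstack(T[:4]),np.hstack(T[4:])]))
E
```

```text
(no output)
```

View pics/z1.png

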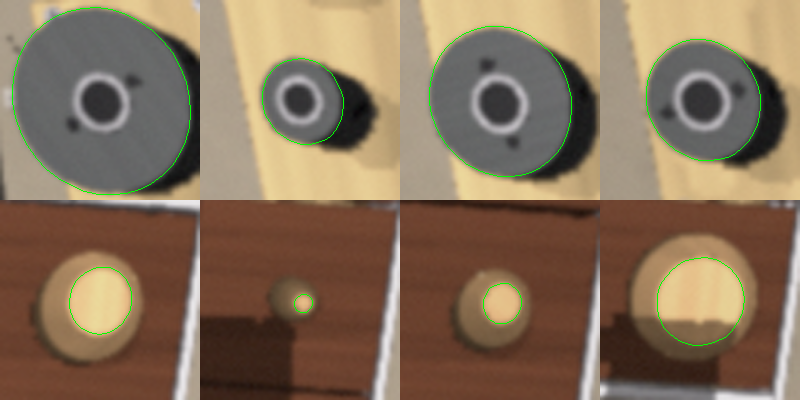

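The projected circles match all four saw tops and plug tips to about 1 mm, in both size and position. I'll go to saw 29 first.

apply_moves:
  moves:
    - [[0.033,-0.016,0.01],0]
    - [[0.033,-0.016,0.01],0]
    - [[0.033,-0.016,0.01],0]
    - [[0.033,-0.016,0.01],0]
    - [[0.033,-0.016,0.018],0]

```text
time_s: 4.75
tcp_pos: [0.6106, -0.0283, 0.1939]
ee_rot: [[0.003, -1.0, 0.003], [-1.0, -0.003, -0.0], [0.0, -0.003, -1.0]]
wrist_force: [0.6, 1.5, 0.2]
gripper_width: 1.0
gripper_force: 0.0
```

apply_moves:
  moves:
    - [[0.033,-0.016,0.018],0]
    - [[0.032,-0.015,0.018],0]
    - [[0.032,-0.015,0.018],0]
    - [[0,0,0.018],0]
    - [[0,0,0],0]

```text
time_s: 5.17
tcp_pos: [0.6526, -0.1254, 0.1153]
ee_rot: [[-0.002, -1.0, -0.01], [-1.0, 0.002, 0.001], [-0.001, 0.01, -1.0]]
wrist_force: [-0.2, 0.9, -1.7]
gripper_width: 0.996
gripper_force: 0.0
```

```bash
python3 -c "
from h import *
print(delta((.6532,-.1177,.034),-90))"
```

```text
(array([-0.0077, -0.0014,  0.0813]), np.float64(-0.11566459984649669), array([ 0.0006,  0.0077, -0.0813]))
```

apply_moves:
  moves:
    - [[0,0,0],0]
    - [[0,0,0],0]

```text
time_s: 5.33
tcp_pos: [0.6561, -0.1221, 0.1219]
ee_rot: [[0.005, -1.0, 0.001], [-1.0, -0.005, -0.001], [0.001, -0.001, -1.0]]
wrist_force: [-0.5, -0.5, 0.1]
gripper_width: 1.001
gripper_force: 0.0
```

```bash
python3 -c "
from h import *
print(delta((.6532,-.1177,.034),-90),r.sense()['ee_rot'])"
```

```text
(array([-0.0044,  0.003 ,  0.0879]), np.float64(0.2981080973003145), array([-0.0029,  0.0044, -0.0879])) [[ 0.0052 -1.      0.0014]
 [-1.     -0.0052 -0.0006]
 [ 0.0006 -0.0014 -1.    ]]
```

apply_moves:
  moves:
    - [[-0.004,0.003,0.028],0]
    - [[0,0,0.03],0]
    - [[0,0,0.02],0]
    - [[0,0,0.01],0]
    - [[0,0,0],0]

```text
time_s: 5.75
tcp_pos: [0.652, -0.1167, 0.0317]
ee_rot: [[0.007, -1.0, -0.002], [-1.0, -0.007, -0.0], [0.0, 0.002, -1.0]]
wrist_force: [0.1, -0.1, 1.2]
gripper_width: 0.999
gripper_force: 0.0
```

apply_moves:
  moves:
    - [[0,0,0],0]
    - [[0,0,0],0]
    - [[0,0,0],0]
    - [[0,0,0],0]
    - [[0,0,0],0]
  hand: 0.01

```text
time_s: 6.17
tcp_pos: [0.6535, -0.1175, 0.0337]
ee_rot: [[0.006, -1.0, 0.002], [-1.0, -0.006, 0.0], [-0.0, -0.002, -1.0]]
wrist_force: [-0.2, -0.1, -0.4]
gripper_width: 0.705
gripper_force: 0.0
```

apply_moves:
  moves:
    - [[0,0,0],0]
    - [[0,0,0],0]

```text
time_s: 6.33
tcp_pos: [0.653, -0.1176, 0.0328]
ee_rot: [[0.006, -1.0, 0.0], [-1.0, -0.006, -0.0], [0.0, -0.0, -1.0]]
wrist_force: [-0.2, 0.3, -0.1]
gripper_width: 0.558
gripper_force: 0.0
```

apply_moves:
  moves:
    - [[0,0,0],0]
    - [[0,0,0],0]
    - [[0,0,0],0]
    - [[0,0,0],0]
    - [[0,0,0],0]

```text
time_s: 6.75
tcp_pos: [0.653, -0.1175, 0.0325]
ee_rot: [[0.006, -1.0, 0.0], [-1.0, -0.006, -0.0], [0.0, -0.0, -1.0]]
wrist_force: [-0.7, -0.1, -0.1]
gripper_width: 0.315
gripper_force: 30.0
```

apply_moves:
  moves:
    - [[0,0,0],0]
    - [[0,0,-0.01],0]
    - [[0,0,-0.03],0]
    - [[0,0,-0.04],0]
    - [[0,0,0],0]

```text
time_s: 7.17
tcp_pos: [0.6581, -0.1182, 0.122]
ee_rot: [[0.008, -1.0, 0.016], [-1.0, -0.008, -0.002], [0.003, -0.016, -1.0]]
wrist_force: [1.0, 0.0, 2.4]
gripper_width: 0.317
gripper_force: 30.0
```

```bash
python3 -c "
from h import *
print(delta((.455,-.0523,.12),-90),r.sense()['gripper_force'])
cv2.imwrite('pics/g29.png',imaging.capture('side')['frame'][130:260,180:320])"
```

```text
(array([-0.0675,  0.2025, -0.0013]), np.float64(0.45500078692754187), array([-0.2031,  0.0659, -0.002 ])) 29.999728827796773
```

apply_moves:
  moves:
    - [[-0.011,0.033,0],0]
    - [[-0.011,0.033,0],0]
    - [[-0.011,0.033,0],0]
    - [[-0.011,0.033,0],0]
    - [[-0.011,0.033,0],0]

```text
time_s: 7.63
tcp_pos: [0.4854, -0.0632, 0.1123]
ee_rot: [[0.005, -1.0, -0.001], [-1.0, -0.005, 0.0], [-0.0, 0.001, -1.0]]
wrist_force: [0.1, 1.2, 0.4]
gripper_width: 0.314
gripper_force: 30.0
```

apply_moves:
  moves:
    - [[-0.011,0.033,0],0]
    - [[0,0,0],0]
    - [[0,0,0],0]
    - [[0,0,0],0]

```text
time_s: 7.97
tcp_pos: [0.4552, -0.0524, 0.1132]
ee_rot: [[0.006, -1.0, 0.002], [-1.0, -0.006, 0.0], [-0.0, -0.002, -1.0]]
wrist_force: [0.4, 0.9, -0.4]
gripper_width: 0.316
gripper_force: 30.0
```

```bash
python3 -c "
from h import *
print(delta((.455,-.0523,.0325),-90),r.sense()['tcp_pos'])
p=imaging.capture('side')['frame'][140:250,200:310];q=imaging.capture('top')['frame'][150:260,220:330]
cv2.imwrite('pics/g29.png',cv2.resize(np.hstack([p,q]),(800,400),interpolation=2))"
```

```text
(array([-0.0001,  0.0003,  0.0807]), np.float64(0.37177251970143743), array([-0.0002,  0.0001, -0.0807])) [ 0.4552 -0.0524  0.1132]
```

View pics/g29.png

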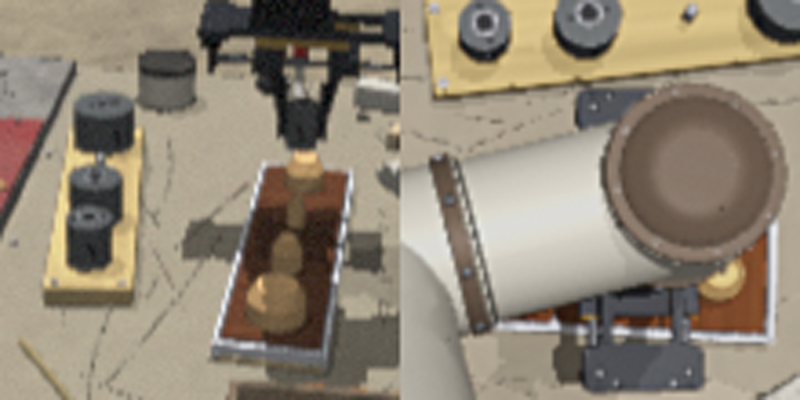

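Saw 29 is off its post and held upright, and the pose readout puts it over the 29 plug. Lowering it now.

apply_moves:
  moves:
    - [[0,0,0.03],0]
    - [[0,0,0.02],0]
    - [[0,0,0.012],0]
    - [[0,0,0.01],0]
    - [[0,0,0.006],0]

```text
time_s: 8.48
tcp_pos: [0.4548, -0.0529, 0.033]
ee_rot: [[0.005, -1.0, -0.002], [-1.0, -0.005, -0.001], [0.001, 0.002, -1.0]]
wrist_force: [0.4, -0.0, 0.1]
gripper_width: 0.318
gripper_force: 30.0
```

apply_moves:
  moves:
    - [[0,0,0.002],0]
    - [[0,0,0],0]
    - [[0,0,0],0]

```text
time_s: 8.73
tcp_pos: [0.4555, -0.0526, 0.0326]
ee_rot: [[0.005, -1.0, 0.001], [-1.0, -0.005, 0.0], [-0.0, -0.001, -1.0]]
wrist_force: [-0.4, -0.1, -0.1]
gripper_width: 0.319
gripper_force: 30.0
```

apply_moves:
  moves:
    - [[0,0,0],0]
    - [[0,0,0],0]
    - [[0,0,0],0]
    - [[0,0,-0.01],0]
    - [[0,0,-0.025],0]
  hand: 0.087

```text
time_s: 9.15
tcp_pos: [0.4522, -0.053, 0.0655]
ee_rot: [[0.005, -1.0, -0.007], [-1.0, -0.005, -0.001], [0.001, 0.007, -1.0]]
wrist_force: [1.1, 0.3, 0.7]
gripper_width: 0.613
gripper_force: 0.0
```

apply_moves:
  moves:
    - [[0,0,-0.035],0]
    - [[0,0,-0.015],0]
    - [[-0.015,-0.03,0],0]
    - [[-0.019,-0.037,0],0]
    - [[-0.019,-0.037,0],0]

```text
time_s: 9.57
tcp_pos: [0.5594, 0.0014, 0.1189]
ee_rot: [[0.005, -1.0, 0.002], [-1.0, -0.005, 0.001], [-0.001, -0.002, -1.0]]
wrist_force: [0.7, -1.1, -0.0]
gripper_width: 0.964
gripper_force: 0.0
```

apply_moves:
  moves:
    - [[-0.019,-0.037,0],0]
    - [[-0.015,-0.03,0],0]
    - [[-0.007,-0.012,0],0]
    - [[0,0,0],0]
    - [[0,0,0],0]

```text
time_s: 9.98
tcp_pos: [0.6368, 0.0427, 0.1167]
ee_rot: [[0.006, -1.0, -0.002], [-1.0, -0.006, -0.0], [0.0, 0.002, -1.0]]
wrist_force: [0.3, 0.3, -0.7]
gripper_width: 0.997
gripper_force: 0.0
```

```bash
python3 -c "
from h import *
print(delta((.637,.042,.0325),-90),r.sense()['gripper_width'])
p=imaging.capture('side')['frame'][140:250,200:310];q=imaging.capture('top')['frame'][150:260,220:330]
cv2.imwrite('pics/g29b.png',cv2.resize(np.hstack([p,q]),(800,400),interpolation=2))"
```

```text
(array([ 0.0007, -0.0003,  0.0842]), np.float64(0.33787842555381076), array([ 0.0002, -0.0007, -0.0842])) 0.9967949109066162
```

View pics/g29b.png

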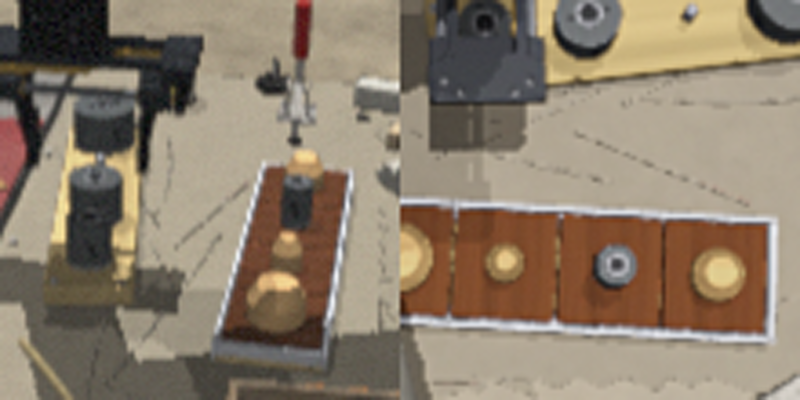

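Saw 29 is seated on its plug, with its top at about (617,264) in the crop. Next is saw 41.

apply_moves:
  moves:
    - [[0.001,0,0.03],0]
    - [[0,0,0.03],0]
    - [[0,0,0.015],0]
    - [[0,0,0.009],0]
    - [[0,0,0],0]

```text
time_s: 10.5
tcp_pos: [0.635, 0.0405, 0.0319]
ee_rot: [[0.005, -1.0, -0.004], [-1.0, -0.005, -0.001], [0.001, 0.004, -1.0]]
wrist_force: [-0.4, -1.2, -0.2]
gripper_width: 1.002
gripper_force: 0.0
```

apply_moves:
  moves:
    - [[0,0,0],0]
    - [[0,0,0],0]
    - [[0,0,0],0]
    - [[0,0,0],0]
    - [[0,0,0],0]
  hand: 0.02

```text
time_s: 10.92
tcp_pos: [0.6375, 0.0416, 0.0346]
ee_rot: [[0.006, -1.0, 0.002], [-1.0, -0.006, 0.001], [-0.001, -0.002, -1.0]]
wrist_force: [0.3, 0.2, 0.5]
gripper_width: 0.706
gripper_force: 0.0
```

apply_moves:
  moves:
    - [[0,0,0],0]
    - [[0,0,0],0]
    - [[0,0,0],0]
    - [[0,0,0],0]
    - [[0,0,0],0]

```text
time_s: 11.33
tcp_pos: [0.6371, 0.0415, 0.0337]
ee_rot: [[0.006, -1.0, 0.0], [-1.0, -0.006, 0.0], [0.0, -0.0, -1.0]]
wrist_force: [-0.6, 1.0, 0.2]
gripper_width: 0.45
gripper_force: 30.0
```

apply_moves:
  moves:
    - [[0,0,-0.01],0]
    - [[0,0,-0.03],0]
    - [[0,0,-0.03],0]
    - [[0,0,-0.01],0]
    - [[0.002,0.03,0],0]

```text
time_s: 11.75
tcp_pos: [0.6137, 0.0404, 0.1178]
ee_rot: [[0.007, -1.0, 0.013], [-1.0, -0.007, 0.002], [-0.002, -0.013, -1.0]]
wrist_force: [1.2, 0.7, -1.0]
gripper_width: 0.458
gripper_force: 30.0
```

apply_moves:
  moves:
    - [[0.003,0.036,0],0]
    - [[0.003,0.036,0],0]
    - [[0.003,0.036,0],0]
    - [[0.002,0.03,0],0]
    - [[0,0.009,0],0]

```text
time_s: 12.17
tcp_pos: [0.4546, 0.0261, 0.1133]
ee_rot: [[0.005, -1.0, -0.004], [-1.0, -0.005, -0.0], [0.0, 0.004, -1.0]]
wrist_force: [0.0, 0.6, -0.8]
gripper_width: 0.458
gripper_force: 30.0
```

apply_moves:
  moves:
    - [[0,0,0],0]
    - [[0,0,0],0]
    - [[0,0,0],0]

```text
time_s: 12.42
tcp_pos: [0.4617, 0.0279, 0.114]
ee_rot: [[0.006, -1.0, 0.002], [-1.0, -0.006, 0.0], [-0.0, -0.002, -1.0]]
wrist_force: [0.1, -0.2, -0.8]
gripper_width: 0.455
gripper_force: 30.0
```

```bash
python3 -c "
from h import *
print(delta((.4599,.0276,.0337),-90),r.sense()['gripper_force'])"
```

```text
(array([0.0003, 0.002 , 0.0803]), np.float64(0.3465568765557805), array([-0.0018, -0.0003, -0.0803])) 30.001163275010185
```

apply_moves:
  moves:
    - [[0,0.001,0.03],0]
    - [[0,0,0.02],0]
    - [[0,0,0.012],0]
    - [[0,0,0.01],0]
    - [[0,0,0.006],0]

```text
time_s: 12.83
tcp_pos: [0.4599, 0.0275, 0.0339]
ee_rot: [[0.005, -1.0, -0.002], [-1.0, -0.005, -0.001], [0.001, 0.002, -1.0]]
wrist_force: [0.3, -0.0, -1.1]
gripper_width: 0.458
gripper_force: 30.0
```

apply_moves:
  moves:
    - [[0,0,0.002],0]
    - [[0,0,0],0]
    - [[0,0,0],0]

```text
time_s: 13.08
tcp_pos: [0.4604, 0.0278, 0.0336]
ee_rot: [[0.006, -1.0, 0.001], [-1.0, -0.006, 0.0], [-0.0, -0.001, -1.0]]
wrist_force: [0.2, 0.3, -0.7]
gripper_width: 0.456
gripper_force: 30.0
```

apply_moves:
  moves:
    - [[0,0,0],0]
    - [[0,0,0],0]
    - [[0,0,0],0]
    - [[0,0,-0.01],0]
    - [[0,0,-0.025],0]
  hand: 0.087

```text
time_s: 13.5
tcp_pos: [0.4569, 0.0267, 0.0665]
ee_rot: [[0.005, -1.0, -0.007], [-1.0, -0.005, -0.002], [0.002, 0.007, -1.0]]
wrist_force: [1.3, 0.6, -0.1]
gripper_width: 0.752
gripper_force: 0.0
```

apply_moves:
  moves:
    - [[0,0,-0.035],0]
    - [[0,0,-0.015],0]
    - [[0.01,-0.03,0],0]
    - [[0.013,-0.037,0],0]
    - [[0.013,-0.037,0],0]

```text
time_s: 13.92
tcp_pos: [0.5647, -0.0081, 0.12]
ee_rot: [[0.007, -1.0, 0.002], [-1.0, -0.007, 0.001], [-0.001, -0.003, -1.0]]
wrist_force: [0.7, 0.2, -0.0]
gripper_width: 0.991
gripper_force: 0.0
```

apply_moves:
  moves:
    - [[0.013,-0.037,0],0]
    - [[0.011,-0.03,0],0]
    - [[0.006,-0.0125,0],0]
    - [[0,0,0],0]
    - [[0,0,0],0]

```text
time_s: 14.33
tcp_pos: [0.6427, -0.0379, 0.1176]
ee_rot: [[0.004, -1.0, -0.002], [-1.0, -0.004, 0.0], [-0.0, 0.002, -1.0]]
wrist_force: [-0.3, 0.0, 0.1]
gripper_width: 1.002
gripper_force: 0.0
```

```bash
python3 -c "
from h import *
print(delta((.6443,-.0367,.0335),-90),r.sense()['gripper_width'])
p=imaging.capture('side')['frame'][140:250,200:310];q=imaging.capture('top')['frame'][150:260,220:330]
cv2.imwrite('pics/g41.png',cv2.resize(np.hstack([p,q]),(800,400),interpolation=2))"
```

```text
(array([-0.0012, -0.0018,  0.0841]), np.float64(0.25777878830524514), array([ 0.0016,  0.0012, -0.0841])) 1.0020821584260156
```

View pics/g41.png

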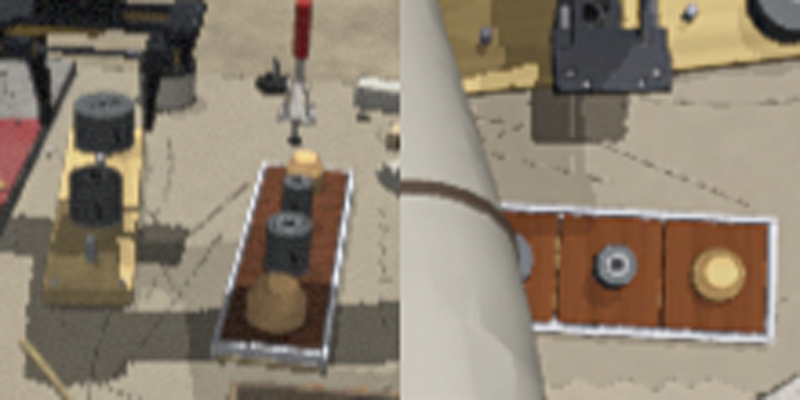

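Saw 41 is seated, about (288,240) in the side crop. Next is saw 51.

apply_moves:
  moves:
    - [[-0.001,-0.001,0.03],0]
    - [[0,0,0.03],0]
    - [[0,0,0.015],0]
    - [[0,0,0.009],0]
    - [[0,0,0],0]

```text
time_s: 14.85
tcp_pos: [0.6419, -0.0361, 0.0329]
ee_rot: [[0.006, -1.0, -0.004], [-1.0, -0.006, -0.001], [0.0, 0.004, -1.0]]
wrist_force: [-0.3, 0.6, -0.1]
gripper_width: 0.998
gripper_force: 0.0
```

apply_moves:
  moves:
    - [[0,0,0],0]
    - [[0,0,0],0]
    - [[0,0,0],0]
    - [[0,0,0],0]
    - [[0,0,0],0]
  hand: 0.03

```text
time_s: 15.27
tcp_pos: [0.6444, -0.0365, 0.0355]
ee_rot: [[0.006, -1.0, 0.002], [-1.0, -0.006, 0.0], [-0.0, -0.002, -1.0]]
wrist_force: [-0.6, 0.6, -0.4]
gripper_width: 0.705
gripper_force: 0.0
```

apply_moves:
  moves:
    - [[0,0,0],0]
    - [[0,0,0],0]
    - [[0,0,0],0]
    - [[0,0,0],0]

```text
time_s: 15.6
tcp_pos: [0.6443, -0.0365, 0.035]
ee_rot: [[0.006, -1.0, 0.001], [-1.0, -0.006, 0.0], [0.0, -0.001, -1.0]]
wrist_force: [-0.1, 0.2, 2.3]
gripper_width: 0.577
gripper_force: 30.0
```

apply_moves:
  moves:
    - [[0,0,-0.01],0]
    - [[0,0,-0.03],0]
    - [[0,0,-0.03],0]
    - [[0,0,-0.01],0]
    - [[0.015,0.03,0],0]

```text
time_s: 16.02
tcp_pos: [0.6208, -0.0498, 0.1185]
ee_rot: [[0.01, -1.0, 0.013], [-1.0, -0.01, 0.0], [-0.0, -0.013, -1.0]]
wrist_force: [1.2, -0.7, -1.0]
gripper_width: 0.571
gripper_force: 30.0
```

apply_moves:
  moves:
    - [[0.018,0.037,0],0]
    - [[0.018,0.037,0],0]
    - [[0.018,0.037,0],0]
    - [[0.017,0.036,0],0]
    - [[0.009,0.018,0],0]

```text
time_s: 16.43
tcp_pos: [0.4437, -0.1336, 0.1138]
ee_rot: [[0.003, -1.0, -0.005], [-1.0, -0.003, 0.001], [-0.001, 0.005, -1.0]]
wrist_force: [-0.2, -0.2, -1.3]
gripper_width: 0.574
gripper_force: 30.0
```

apply_moves:
  moves:
    - [[0,0,0],0]
    - [[0,0,0],0]
    - [[0,0,0],0]
    - [[0,0,0],0]

```text
time_s: 16.77
tcp_pos: [0.4506, -0.1323, 0.1146]
ee_rot: [[0.006, -1.0, 0.001], [-1.0, -0.006, 0.0], [-0.0, -0.001, -1.0]]
wrist_force: [0.7, 0.6, -1.4]
gripper_width: 0.573
gripper_force: 30.0
```

```bash
python3 -c "
from h import *
print(delta((.4497,-.1325,.0348),-90),r.sense()['gripper_force'])"
```

```text
(array([0.0002, 0.001 , 0.0798]), np.float64(0.36079936901111864), array([-0.0009, -0.0002, -0.0798])) 29.998521250890917
```

apply_moves:
  moves:
    - [[0,0.001,0.03],0]
    - [[0,0,0.02],0]
    - [[0,0,0.012],0]
    - [[0,0,0.01],0]
    - [[0,0,0.006],0]

```text
time_s: 17.18
tcp_pos: [0.4487, -0.1322, 0.0349]
ee_rot: [[0.006, -1.0, -0.002], [-1.0, -0.006, -0.0], [0.0, 0.002, -1.0]]
wrist_force: [0.2, 0.3, 0.9]
gripper_width: 0.573
gripper_force: 30.0
```

apply_moves:
  moves:
    - [[0,0,0.002],0]
    - [[0,0,0],0]
    - [[0,0,0],0]

```text
time_s: 17.43
tcp_pos: [0.449, -0.1323, 0.0348]
ee_rot: [[0.007, -1.0, -0.001], [-1.0, -0.007, -0.0], [0.0, 0.001, -1.0]]
wrist_force: [-2.3, 1.1, 3.0]
gripper_width: 0.574
gripper_force: 30.0
```

apply_moves:
  moves:
    - [[0,0,0],0]
    - [[0,0,0],0]
    - [[0,0,0],0]
    - [[0,0,-0.01],0]
    - [[0,0,-0.025],0]
  hand: 0.087

```text
time_s: 17.85
tcp_pos: [0.4464, -0.1326, 0.0674]
ee_rot: [[0.005, -1.0, -0.007], [-1.0, -0.005, 0.0], [-0.0, 0.007, -1.0]]
wrist_force: [0.2, -0.2, 0.1]
gripper_width: 0.862
gripper_force: 0.0
```

apply_moves:
  moves:
    - [[0,0,-0.035],0]
    - [[0,0,-0.015],0]
    - [[0.01,-0.033,0],0]
    - [[0.012,-0.038,0],0]
    - [[0.012,-0.038,0],0]

```text
time_s: 18.27
tcp_pos: [0.5594, -0.1664, 0.1209]
ee_rot: [[0.006, -1.0, 0.003], [-1.0, -0.006, -0.0], [0.0, -0.003, -1.0]]
wrist_force: [0.9, 0.4, 0.7]
gripper_width: 0.998
gripper_force: 0.0
```

apply_moves:
  moves:
    - [[0.012,-0.038,0],0]
    - [[0.011,-0.038,0],0]
    - [[0.0075,-0.029,0],0]
    - [[0,0,0],0]
    - [[0,0,0],0]

```text
time_s: 18.68
tcp_pos: [0.6635, -0.1962, 0.1178]
ee_rot: [[0.005, -1.0, -0.002], [-1.0, -0.005, 0.0], [-0.0, 0.002, -1.0]]
wrist_force: [-0.6, 0.0, -0.0]
gripper_width: 0.997
gripper_force: 0.0
```

```bash
python3 -c "
from h import *
print(delta((.6632,-.1953,.0345),-90),r.sense()['gripper_width'])
p=imaging.capture('side')['frame'][140:250,200:310];q=imaging.capture('top')['frame'][150:260,220:330]
cv2.imwrite('pics/g51.png',cv2.resize(np.hstack([p,q]),(800,400),interpolation=2))"
```

```text
(array([-0.0009,  0.0001,  0.0833]), np.float64(0.28423190031827517), array([-0.0003,  0.0009, -0.0833])) 0.9971611532808422
```

View pics/g51.png

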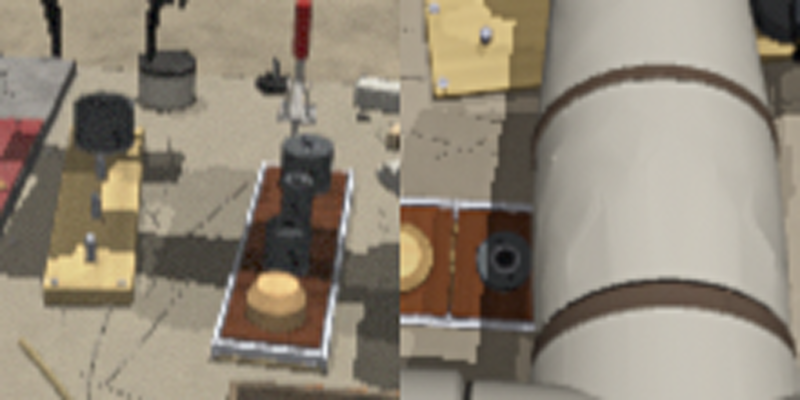

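Saw 51 is seated, about (306,160) in the side crop. Now saw 64.

apply_moves:
  moves:
    - [[-0.001,0,0.03],0]
    - [[0,0,0.03],0]
    - [[0,0,0.014],0]
    - [[0,0,0.009],0]
    - [[0,0,0],0]

```text
time_s: 19.2
tcp_pos: [0.6608, -0.1944, 0.035]
ee_rot: [[0.006, -1.0, -0.004], [-1.0, -0.006, 0.001], [-0.001, 0.004, -1.0]]
wrist_force: [0.2, 0.0, -0.1]
gripper_width: 1.001
gripper_force: 0.0
```

apply_moves:
  moves:
    - [[0,0,0],0]
    - [[0,0,0],0]
    - [[0,0,0],0]
    - [[0,0,0],0]
    - [[0,0,0],0]
  hand: 0.04

```text
time_s: 19.62
tcp_pos: [0.6634, -0.195, 0.0378]
ee_rot: [[0.006, -1.0, 0.002], [-1.0, -0.006, -0.0], [0.0, -0.002, -1.0]]
wrist_force: [-0.4, 0.3, 1.6]
gripper_width: 0.721
gripper_force: 30.0
```

apply_moves:
  moves:
    - [[0,0,0],0]
    - [[0,0,0],0]
    - [[0,0,0],0]

```text
time_s: 19.87
tcp_pos: [0.6634, -0.1949, 0.0378]
ee_rot: [[0.006, -1.0, 0.001], [-1.0, -0.006, -0.0], [0.0, -0.001, -1.0]]
wrist_force: [-0.5, 0.9, 5.3]
gripper_width: 0.724
gripper_force: 30.0
```

apply_moves:
  moves:
    - [[0,0,-0.01],0]
    - [[0,0,-0.03],0]
    - [[0,0,-0.03],0]
    - [[0,0,-0.01],0]
    - [[-0.025,0.016,0],0]

```text
time_s: 20.28
tcp_pos: [0.6509, -0.1733, 0.1199]
ee_rot: [[0.003, -1.0, 0.01], [-1.0, -0.003, -0.002], [0.002, -0.01, -1.0]]
wrist_force: [1.1, 0.7, -1.2]
gripper_width: 0.725
gripper_force: 30.1
```

apply_moves:
  moves:
    - [[-0.034,0.022,0],0]
    - [[-0.034,0.022,0],0]
    - [[-0.034,0.022,0],0]
    - [[-0.034,0.022,0],0]
    - [[-0.034,0.022,0],0]

```text
time_s: 20.7
tcp_pos: [0.5337, 0.0005, 0.1156]
ee_rot: [[0.005, -1.0, -0.002], [-1.0, -0.005, 0.0], [-0.0, 0.002, -1.0]]
wrist_force: [0.4, 0.3, -2.4]
gripper_width: 0.723
gripper_force: 30.1
```

apply_moves:
  moves:
    - [[-0.034,0.022,0],0]
    - [[-0.034,0.022,0],0]
    - [[-0.026,0.017,0],0]
    - [[-0.015,0.0096,0],0]
    - [[0,0,0],0]

```text
time_s: 21.12
tcp_pos: [0.4621, 0.11, 0.1161]
ee_rot: [[0.009, -1.0, -0.001], [-1.0, -0.009, 0.0], [-0.0, 0.001, -1.0]]
wrist_force: [-0.0, 0.4, -2.0]
gripper_width: 0.725
gripper_force: 30.1
```

apply_moves:
  moves:
    - [[0,0,0],0]
    - [[0,0,0],0]
    - [[0,0,0],0]

```text
time_s: 21.37
tcp_pos: [0.4647, 0.1073, 0.1162]
ee_rot: [[0.004, -1.0, -0.001], [-1.0, -0.004, -0.0], [0.0, 0.001, -1.0]]
wrist_force: [0.9, -1.0, -1.9]
gripper_width: 0.726
gripper_force: 30.1
```

```bash
python3 -c "
from h import *
print(delta((.4647,.1073,.0378),-90),r.sense()['gripper_force'])"
```

```text
(array([-0.    , -0.    ,  0.0784]), np.float64(0.2532073608067833), array([-0.    ,  0.    , -0.0784])) 30.09125144511927
```

apply_moves:
  moves:
    - [[0,0,0.03],0]
    - [[0,0,0.02],0]
    - [[0,0,0.012],0]
    - [[0,0,0.01],0]
    - [[0,0,0.005],0]

```text
time_s: 21.78
tcp_pos: [0.4642, 0.1066, 0.0379]
ee_rot: [[0.003, -1.0, -0.003], [-1.0, -0.003, -0.002], [0.002, 0.003, -1.0]]
wrist_force: [0.4, -0.3, -1.9]
gripper_width: 0.722
gripper_force: 30.1
```

apply_moves:
  moves:
    - [[0,0,0.001],0]
    - [[0,0,0],0]
    - [[0,0,0],0]

```text
time_s: 22.03
tcp_pos: [0.4651, 0.1079, 0.039]
ee_rot: [[0.005, -1.0, 0.001], [-1.0, -0.005, 0.001], [-0.001, -0.001, -1.0]]
wrist_force: [0.0, -0.3, -1.4]
gripper_width: 0.722
gripper_force: 30.0
```

apply_moves:
  moves:
    - [[0,0,0.001],0]
    - [[0,0,0],0]

```text
time_s: 22.2
tcp_pos: [0.4648, 0.1081, 0.0379]
ee_rot: [[0.006, -1.0, 0.001], [-1.0, -0.006, 0.001], [-0.001, -0.001, -1.0]]
wrist_force: [-0.1, -2.1, -2.1]
gripper_width: 0.72
gripper_force: 30.0
```

apply_moves:
  moves:
    - [[0,0,0],0]
    - [[0,0,0],0]
    - [[0,0,0],0]
    - [[0,0,0],0]
    - [[0,0,-0.015],0]
  hand: 0.087

```text
time_s: 22.62
tcp_pos: [0.4628, 0.1072, 0.0508]
ee_rot: [[0.005, -1.0, -0.005], [-1.0, -0.005, -0.002], [0.002, 0.005, -1.0]]
wrist_force: [-0.2, 0.4, 1.0]
gripper_width: 0.974
gripper_force: 0.0
```

apply_moves:
  moves:
    - [[0,0,-0.035],0]
    - [[0,0,-0.04],0]
    - [[0,0,-0.04],0]
    - [[0,-0.03,-0.03],0]
    - [[0,-0.04,0],0]

```text
time_s: 23.03
tcp_pos: [0.5368, 0.1096, 0.2062]
ee_rot: [[0.009, -1.0, 0.015], [-1.0, -0.009, 0.006], [-0.005, -0.015, -1.0]]
wrist_force: [0.4, 1.3, 0.4]
gripper_width: 0.998
gripper_force: 0.0
```

apply_moves:
  moves:
    - [[0,-0.04,0],0]
    - [[0,-0.04,0],0]
    - [[0,-0.03,0],0]
    - [[0,0,0],0]
    - [[0,0,0],0]

```text
time_s: 23.45
tcp_pos: [0.6445, 0.1087, 0.1953]
ee_rot: [[0.004, -1.0, -0.002], [-1.0, -0.004, -0.001], [0.001, 0.002, -1.0]]
wrist_force: [-1.0, -0.3, -0.1]
gripper_width: 1.0
gripper_force: 0.0
```

```bash
python3 -c "
from h import *
s=r.sense();print(s['time_s'],s['tcp_pos'],s['gripper_width'])
p=imaging.capture('side')['frame'][140:250,200:310];q=imaging.capture('top')['frame'][150:260,210:320]
cv2.imwrite('pics/g64.png',cv2.resize(np.hstack([p,q]),(800,400),interpolation=2))
cv2.imwrite('pics/wf.png',imaging.capture('wrist')['frame'])"
```

```text
23.45 [0.6445 0.1087 0.1953] 1.0003813835628013
```

View pics/g64.png

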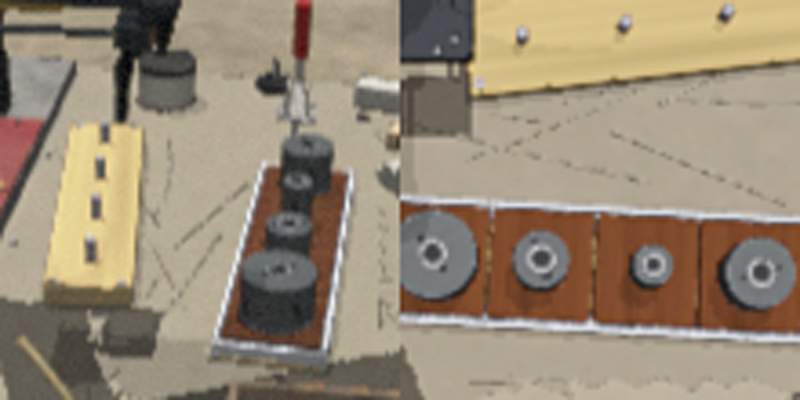

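```bash
python3 - <<'E'
from h import *
def proj(p,X): 
    q=np.array(p['intrinsics'])@(np.array(p['orientation']).T@(np.array(X)-p['eye']));return q[:2]/q[2]
T=[]
for n,(x0,y0) in dict(side=(255,170),top=(205,190)).items():
    p=imaging.capture(n);f=5;im=cv2.resize(p['frame'][y0:y0+80,x0:x0+(50 if n=='side' else 110)],None,fx=f,fy=f,interpolation=2)
    for c,d in(((.455,-.0525),29),((.4602,.0277),41),((.449,-.1323),51),((.4648,.108),64)):
        for z in (.065,.020):
            C=np.array([proj(p,(c[0]+d/2e3*np.cos(t),c[1]+d/2e3*np.sin(t),z)) for t in np.linspace(0,6.3,50)])
            cv2.polylines(im,[np.round((C-[x0,y0]+.5)*f).astype(np.int32)],True,(0,255,0),1)
    T.append(im)
cv2.imwrite('pics/fin.png',np.hstack(T))
E
```

```text
(no output)
```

View pics/fin.png

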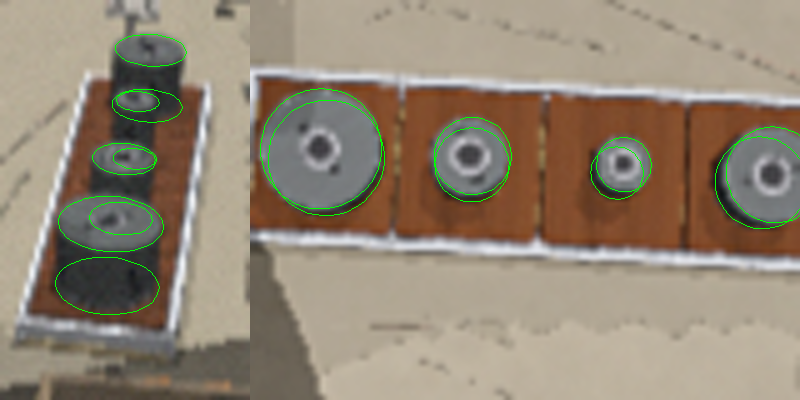

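The tops match z = 65 mm and the visible rims z = 20 mm, so all four saws look fully home. I'm handing the job in.

```bash
python3 -c "
from station import r
print(r.finish_job())"
```

```text
the job is handed in; nothing more can be done
None
```

All four hole saws are teeth down on their own plugs and let go of, the last pictures show them fully home, and the job was handed in after about 24 s of the 80 s allowed (no verdict was returned).

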